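# Push a flange and a bushing home into their vee stops

### The arm

A 6-joint arm with a two-finger parallel gripper is mounted at the origin on a cart in front of the work surface, level with it; the furniture and walls round the work are solid. World frame = base frame: x ahead of the robot, y to its left, z up, the work surface at z = 0. Lengths are in mm, angles in rad, forces in N, time in s.
With the tool pointing down it reaches from about 400 to 925 mm from the base axis. Payload 12.5 kg.
Tool frame: the origin (TCP) lies midway between the tips of the shut fingers; the grasp point (between the pads) lies env.grasp_offset behind it (env.grasp_offset is the distance from the TCP to the grasp point, in mm); x points along the fingers, y is the direction in which the jaws open and shut, and the axes are right-handed (so a half turn about x gives the same grasp; the last joint's range is limited). The gripper opens to 95 mm and grips with 3 to 60 N. Pads are 20 mm wide; open, the fingers measure 119 mm over their backs; the gripper's body (75 mm by 180 mm) begins 59 mm behind the grasp point.
Start: joints at [1.202, 0.491, 1.559, -0, 1.092, -0.106], TCP at [162.348, 603.564, 214.661] pointing down, gripper open.
Joint ranges: [-3.1, 3.1], [-0.84, 2.19], [0.05, 2.79], [-1.13, 4.28], [0.06, 2.93], [-2.69, 2.69]. Speed limits (rad/s): [2.22, 2.22, 2.79, 3.14, 3.14, 3.14].

### API

Orientations are given as [roll, pitch, yaw] about the fixed x, y, z axes, in that order (R = Rz(yaw) Ry(pitch) Rx(roll)).
In Python, from cell import env gives the robot as it stands.
- The arm moves only by the tool apply_moves, never from a script. Its arguments are lists of equal length, an entry for each row: "offset": the shift along the world's x, y, z in units of 25 mm (1.0 is 25 mm), a list of three; "yaw": the turn about the world's z in units of 6 degrees (1.0 is 6 degrees); "jaw": the closure, from -1 (fully open) to 1 (shut), so that 0 is half open. A call has 1 to 20 rows; each row is the pose to reach, as a shift and turn from the pose measured when the call began; what a row does not reach only later rows make up. A row lasts 1/8 s, in which the tool goes at most 62.5 mm and 10.7 degrees, less where a joint would pass 70% of its speed; a pose out of reach is approached as far as the arm can. A call with a gripper value outside its range is refused whole. The fingers move at their own pace and stop on an object; the grip force is fixed at half the most. Time passes only in rows, so rows that repeat a pose let the fingers close. It gives the time, the measured TCP pose, the force and the opening at its end, in the units of the state.
- env.state(): the state, without advancing time (a new reading comes with each control period).
- env.read_camera(name): name is "scene" or "top"; returns a dict with "frame" (384x512x3 uint8, red, green, blue), "fx", "fy", "cx", "cy" (pixels), "xyz" and "rotation" of the camera in the world. Camera axes: x right, y down, z forward; pixel columns grow to the right and rows downward; lengths in mm; the calibration is good to about 2 mm. A picture is of the moment at which its call begins. There is no depth.
- env.job_done(): hands the job in, once; it reports no verdict.
The state is a dict: "t": time; "joints": joint angles; "qvel": joint speeds; "tau": joint torques, N m; "eef_pos": TCP position; "tcp_rot": TCP orientation; "ft_force": force on the tool from outside, world axes, zero at the start; "moment": the same for the moment, N m; "opening": opening from 0.0 (shut) to 1.0 (fully open).
Only numpy, scipy, OpenCV 4.12 (cv2) and the standard library are available. Lean on these libraries where they do the work, as an engineer would, in place of code of your own. Each camera call takes 0.05 s, during which the arm holds its last target.

### The job

Two steel vee stops are fixed on the dark work mat on the desk to locate round parts for measuring. With the fingertips, push the steel flange along the desk until it is fully home in the larger vee, against both of its faces, and push the brass bushing fully home in the smaller vee in the same way, in either order. Keep both parts standing flat on the desk, do not lift or tip them, and leave the other things where they are.

Things in the scene. Friction and masses are not known exactly. Their poses are not given: they have to be found in the camera images.
- flange: The mat is flat and thinner than 1 mm: heights count from the desk top. Turned steel flange standing on the desk: a round disc 58 mm across with a narrower 33 mm hub on top, 30 mm high in all, about 0.16 kg. Its outside may be taken as a cone from the 58 mm disc to the hub: touch it low down, near the mat. Origin: centre of its underside; z up along its axis
- bushing: plain brass bushing (thick-walled tube) standing on end, 34 mm across, 26 mm high, about 0.1 kg. Origin: centre of its underside; z up along its axis
- large_vee: larger of the two vee stops, fixed to the desk: two straight steel bars 12 mm thick and 18 mm high that meet at a right angle and open towards the robot, inner faces 50 mm long, 88 mm over the tips, with a 6 mm foot plate and two screws behind (up to 48 mm behind the inner corner, 13 mm high). Origin: the inner corner of the vee, on the desk; its x axis runs along the middle of the vee, from the open side to the corner; z up. The flange belongs in it
- large_vee_seat (a point): point on the desk, 41 mm in front of the inner corner of the larger vee, where the centre of the flange lies when it is fully home against both inner faces; axes as the stop's
- small_vee: smaller of the two vee stops, fixed to the desk: two straight steel bars 12 mm thick and 18 mm high that meet at a right angle and open towards the robot, inner faces 32 mm long, 62 mm over the tips, with a 6 mm foot plate and two screws behind (up to 48 mm behind the inner corner, 13 mm high). Origin: the inner corner of the vee, on the desk; its x axis runs along the middle of the vee, from the open side to the corner; z up. The bushing belongs in it
- small_vee_seat (a point): point on the desk, 24 mm in front of the inner corner of the smaller vee, where the centre of the bushing lies when it is fully home against both inner faces; axes as the stop's
- knob: round knurled steel knob, 36 mm across, 22 mm high, between the two stops; to be left alone. Origin: centre of its underside
- shaft: slim stepped steel shaft standing upright, 21 mm across, 73 mm high, to the left of the work; to be left alone. Origin: centre of its underside
- collar: small steel ring, 23 mm across, 12 mm high, to the left of the work; to be left alone. Origin: centre of its underside
- loupe: black waisted inspection loupe, 35 mm across, 40 mm high, to the right of the work; to be left alone. Origin: centre of its underside
- eraser: eraser lying flat, 43x23x12 mm, to the right of the work; to be left alone. Origin: centre of its underside
- gauge: flat ground steel block, 30x35x9 mm, lying near the middle, between the flange and the bushing at the start; to be left alone. Origin: centre of its underside
Things that resemble listed ones, but are neither listed nor needed, are in the scene too. What is shaped like the bushing but pink is not meant. Leave any red look-alike of the flange alone.

How it is judged:
By the outcome, as a careful person would: the job done as asked, in the order asked, and still so for the second after the job is handed in, with the robot touching nothing.
It also fails if it takes over 72 s, if anything falls off the work surface, if the arm or the gripper's body presses on something with over 40 N, if the wrist force passes 120 N, or if a joint passes its speed limit or range.

## Working session

There is one attempt and no reset: what is moved stays moved. The work goes in short steps, Python scripts to look and compute and a tool call to move; the robot and the scene stay as the last step left them, time stands still between calls to the robot, and variables do not carry over. Pictures are saved under pics/ and viewed, and the job is handed in when it is done.

Besides the shell and the picture viewer there is one more tool, called after ">>>" by a JSON object that holds its "name" and its "arguments". apply_moves: Moves the arm, as the interface text tells. Its arguments: {"type":"object","properties":{"offset":{"type":"array"},"yaw":{"type":"array"},"jaw":{"type":"array"}},"required":["offset","yaw","jaw"]}

```bash
mkdir -p pics; ls
python3 - <<'E'
from cell import env
import cv2
s=env.state();print({k:s[k] for k in('t','eef_pos','tcp_rot','opening','ft_force')},env.grasp_offset)
for n in('top','scene'):
    c=env.read_camera(n);cv2.imwrite(f'pics/{n}0.png',c['frame'][:,:,::-1]);print(n,c['fx'],c['fy'],c['cx'],c['cy'],c['xyz'],c['rotation'])
E
```

```text
pics
{'t': 0.0, 'eef_pos': array([162.27613444, 603.32837331, 214.05269489]), 'tcp_rot': array([-1.67692058,  1.56970411, -1.93973272]), 'opening': 0.9999473742037678, 'ft_force': array([-0.29561731, -0.65364   , -0.0273901 ])} 18.8
top 398.8393488482535 398.8393488482535 252.66522875499987 190.27099135016127 [491.76840824  45.88999384 950.9419308 ] [-3.05238573  0.03254185 -1.54433809]
scene 433.1731212869045 433.1731212869045 252.4202766497871 195.50887834714524 [  59.84064981 -597.89822013  614.85570362] [-2.17033258  0.00705117 -0.64235588]
```

View pics/top0.png

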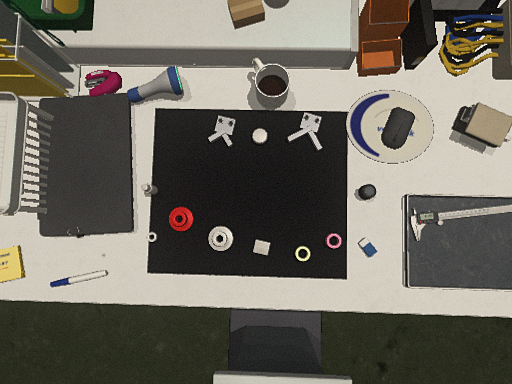

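View pics/scene0.png

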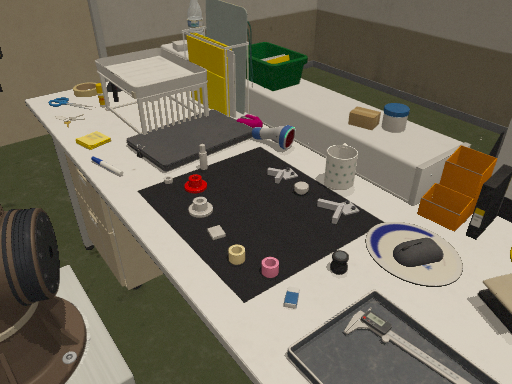

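```bash
cat > h.py <<'E'
import numpy as np,cv2
from scipy.spatial.transform import Rotation as R
def K(c):return np.array([[c['fx'],0,c['cx']],[0,c['fy'],c['cy']],[0,0,1]])
def rot(c):return R.from_euler('xyz',c['rotation']).as_matrix()
def ray(c,u,v,z):
    d=rot(c)@np.array([(u-c['cx'])/c['fx'],(v-c['cy'])/c['fy'],1]);p=np.array(c['xyz']);return p+d*(z-p[2])/d[2]
def proj(c,P):
    q=(np.atleast_2d(P)-c['xyz'])@rot(c);return q[:,:2]/q[:,2:]*c['fx']+[c['cx'],c['cy']]
def rect(c,x0,x1,y0,y1,z,s):
    # rectified view at plane z, image up=+x, left=+y, s px/mm
    W=int((y1-y0)*s);H=int((x1-x0)*s)
    w=np.array([[x1,y1,z],[x1,y0,z],[x0,y0,z],[x0,y1,z]],float)
    M=cv2.getPerspectiveTransform(proj(c,w).astype(np.float32),np.float32([[0,0],[W,0],[W,H],[0,H]]))
    return cv2.warpPerspective(c['frame'],M,(W,H),flags=cv2.INTER_CUBIC)[:,:,::-1]
E
python3 - <<'E'
from cell import env
from h import *
c=env.read_camera('top')
for n,u,v,z in [('flange',221,238,10),('bush',303,254,26),('pink',334,241,26),('red',181,219,10),('knob',260,136,22),('gauge',262,247,9),('sv',223,130,18),('lv',307,130,18),('shaft',148,189,30),('collar',152,237,10),('loupe',367,191,30)]:
    print(n,ray(c,u,v,z).round(0))
f=c['frame'][:,:,::-1]
a=cv2.resize(f[105:160,195:335],None,fx=5.6,fy=5.6,interpolation=cv2.INTER_CUBIC)
b=cv2.resize(f[205:275,170:345],None,fx=4.5,fy=4.5,interpolation=cv2.INTER_CUBIC)
cv2.imwrite('pics/a1.png',a);cv2.imwrite('pics/b1.png',b)
E
```

```text
flange [461. 150.  10.]
bush [430. -41.  26.]
pink [ 462. -111.   26.]
red [503. 247.  10.]
knob [703.  64.  22.]
gauge [442.  53.   9.]
sv [717. 153.  18.]
lv [721. -47.  18.]
shaft [571. 323.  30.]
collar [459. 314.  10.]
loupe [ 578. -185.   30.]
```

View pics/a1.png

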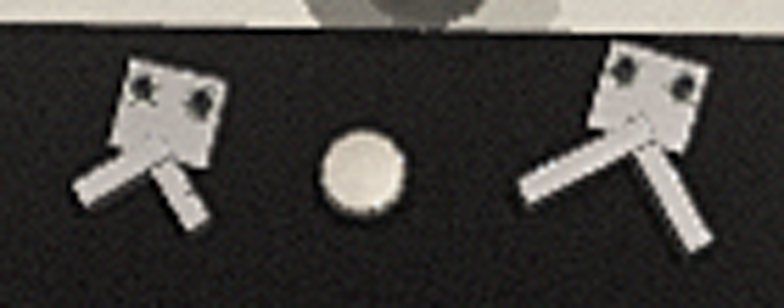

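View pics/b1.png

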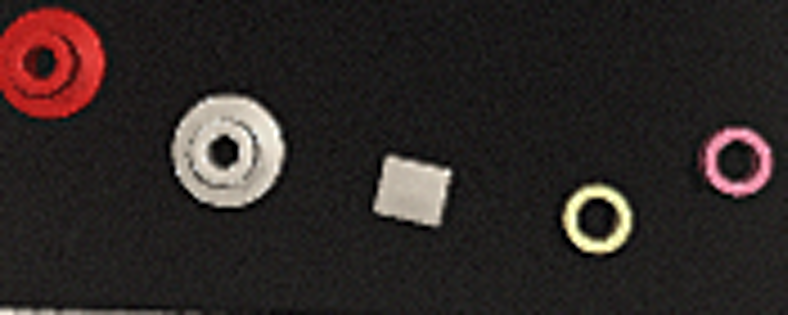

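Run:
```python
from cell import env
from h import *
from scipy.optimize import minimize
c=env.read_camera('top')
g=cv2.cvtColor(c['frame'],cv2.COLOR_RGB2GRAY).astype(float)
def circ(u,v,z,w):
    y,x=np.mgrid[v-w:v+w+1,u-w:u+w+1]
    m=((g[v-w:v+w+1,u-w:u+w+1]>100)).astype(np.uint8)
    cs,_=cv2.findContours(m,cv2.RETR_EXTERNAL,cv2.CHAIN_APPROX_NONE);k=max(cs,key=cv2.contourArea)
    p=np.array([ray(c,a[0][0]+u-w,a[0][1]+v-w,z)[:2] for a in k]).astype(np.float32)
    (cx,cy),r=cv2.minEnclosingCircle(p);print(u,v,'ctr',round(cx,1),round(cy,1),'r',round(r,1))
circ(221,238,8,18);circ(303,254,26,12);circ(260,136,22,12)
# vees: sampled bar model, top face z=18
S=4
def mask(p,L,z,h=12):
    x,y,t=p;a=np.array([np.cos(t),np.sin(t)]);out=np.zeros((384*S//4*1,512),np.uint8)
    big=np.zeros((384*S,512*S),np.uint8)
    for s in(1,-1):
        d=R.from_euler('z',s*(np.pi-np.pi/4)).as_matrix()[:2,:2]@a  # from corner outwards
        n=np.array([-d[1],d[0]]); n=n if n@a>0 else -n
        q=np.array([[x,y]+d*L,[x,y]-d*12,[x,y]-d*12+n*12,[x,y]+d*L+n*12])
        q=np.array([[x,y]+d*L,[x,y],[x,y]+n*h,[x,y]+d*L+n*h])
        uv=proj(c,np.c_[q,np.full(4,z)])
        cv2.fillPoly(big,[np.round((uv+.5)*S*16).astype(np.int32)],255,shift=4)
    return cv2.resize(big,(512,384),interpolation=cv2.INTER_AREA)/255.
for n,x,y,L in(('large',735,-55,50),('small',730,150,32)):
    best=None
    def f(p):
        m=mask(p,L,18);x0,y0,t=p
        # consider only region in front of the bars (not plate): within dilated mask and ahead<8
        dil=cv2.dilate(m,np.ones((7,7)))>0
        A=np.array([np.cos(t),np.sin(t)])
        w=dil&((AX-x0)*A[0]+(AY-y0)*A[1]<2)
        i=np.clip((g-30)/170,0,1)
        return np.sum((i-m)[w]**2)-0.02*w.sum()
    vv,uu=np.mgrid[0:384,0:512]
    D=rot(c);r=np.stack([(uu-c['cx'])/c['fx'],(vv-c['cy'])/c['fy'],np.ones(uu.shape)],-1)@D.T
    k=(18-c['xyz'][2])/r[...,2];AX=c['xyz'][0]+r[...,0]*k;AY=c['xyz'][1]+r[...,1]*k
    for dx in range(-16,20,4):
      for dy in range(-16,20,4):
        for th in(-.36,-.28,-.2):
          v=f((x+dx,y+dy,th))
          if best is None or v<best[0]:best=(v,(x+dx,y+dy,th))
    o=minimize(f,best[1],method='Nelder-Mead',options=dict(initial_simplex=[np.add(best[1],e) for e in((0,0,0),(4,0,0),(0,4,0),(0,0,.08))]))
    x1,y1,t1=o.x;d=41 if n=='large' else 24
    print(n,o.x.round(2),np.degrees(t1).round(1),o.fun,'seat',(x1-d*np.cos(t1)).round(1),(y1-d*np.sin(t1)).round(1))
    u=proj(c,[[x1,y1,18]])[0].astype(int)
    ov=c['frame'][:,:,::-1].copy();S_=10
    cr=cv2.resize(ov[u[1]-25:u[1]+25,u[0]-30:u[0]+30],None,fx=8,fy=8,interpolation=cv2.INTER_CUBIC)
    mm=cv2.resize(mask(o.x,L,18)[u[1]-25:u[1]+25,u[0]-30:u[0]+30],None,fx=8,fy=8,interpolation=cv2.INTER_CUBIC)
    k,_=cv2.findContours((mm>.5).astype(np.uint8),0,2);cv2.drawContours(cr,k,-1,(0,255,0),1)
    cv2.imwrite(f'pics/fit_{n}.png',cr)
a=cv2.imread('pics/fit_large.png');b=cv2.imread('pics/fit_small.png');cv2.imwrite('pics/fit.png',cv2.resize(np.hstack([b,a]),(798,332)))
s=env.state();M=R.from_euler('xyz',s['tcp_rot']).as_matrix();print(s['t'],M.round(3))
```

```text
221 238 ctr 460.6 152.6 r 29.3
303 254 ctr 431.7 -39.3 r 17.3
260 136 ctr 705.3 66.1 r 17.8
large [ 7.178e+02 -4.756e+01 -2.800e-01] -15.9 -7.439438677431758 seat 678.4 -36.3
small [ 7.0596e+02  1.5771e+02 -2.2000e-01] -12.3 -4.094190695886198 seat 682.5 162.8
0.2 [[-0.     0.26   0.966]
 [-0.001  0.966 -0.26 ]
 [-1.    -0.001 -0.   ]]
```

View pics/fit.png

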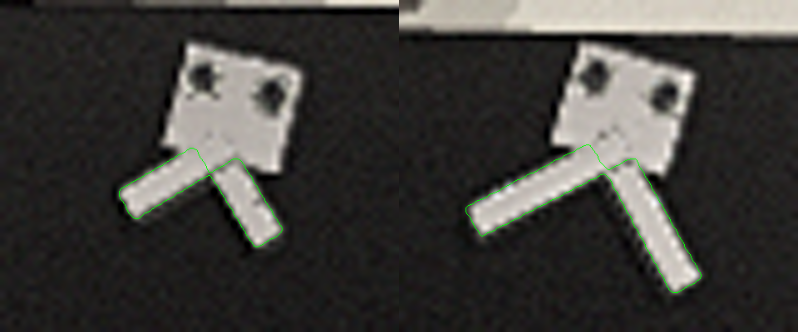

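Candidates: the steel flange is at (221,238) and its red look-alike at (181,219). The brass bushing is at (303,254) and the pink one at (334,241). The crop confirms the grey and brass ones are meant, and the fitted radii (29.3 and 17.3) agree with the sizes given. The vee outlines also fit well. Next I move behind the flange with the jaws as a 40 mm fork heading −45°.

>>> {"name": "apply_moves", "arguments": {"offset": [[0.9,-1.4,0],[2.2,-3.5,0],[3.6,-5.6,0],[5,-7.8,0],[6.4,-10,0],[7.7,-12,0],[9,-14,0],[10,-15.7,-1],[10.74,-16.84,-2.5],[10.74,-16.84,-4.5],[10.74,-16.84,-6],[10.74,-16.84,-6],[10.74,-16.84,-6],[10.74,-16.84,-6]], "yaw": [0,-0.5,-1,-1.7,-2.4,-3.1,-3.8,-4.4,-5,-5,-5,-5,-5,-5], "jaw": [0.16,0.16,0.16,0.16,0.16,0.16,0.16,0.16,0.16,0.16,0.16,0.16,0.16,0.16]}}

```text
t: 1.95
eef_pos: [431.4, 182.8, 65.8]
tcp_rot: [0.921, 1.569, 0.135]
ft_force: [0.2, -0.1, -1.1]
opening: 0.418
```

Run:
```python
from cell import env
from h import *
s=env.state();M=R.from_euler('xyz',s['tcp_rot']).as_matrix();print(M.round(2))
c=env.read_camera('scene');f=c['frame'][:,:,::-1]
u=proj(c,[s['eef_pos']])[0].astype(int);print(u)
cv2.imwrite('pics/s2.png',cv2.resize(f[max(0,u[1]-80):u[1]+80,max(0,u[0]-100):u[0]+100],None,fx=3.5,fy=3.5,interpolation=cv2.INTER_CUBIC))
```

```text
[[ 0.    0.71  0.71]
 [ 0.    0.71 -0.71]
 [-1.    0.    0.  ]]
[181 185]
```

View pics/s2.png

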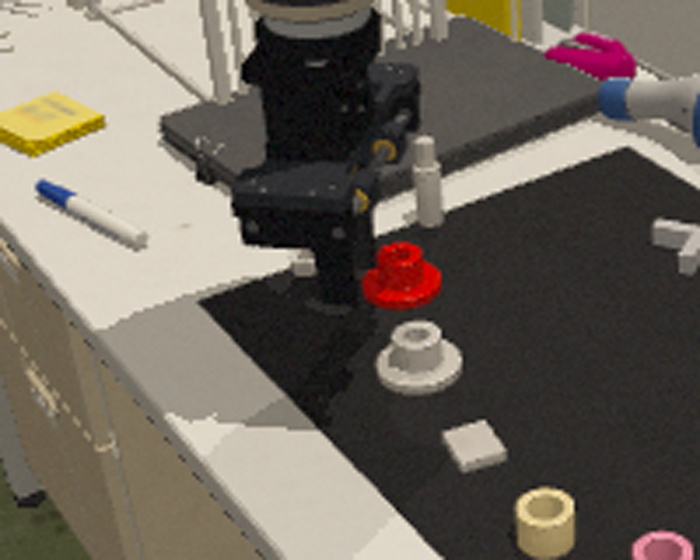

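Fork is behind the flange and clear of the red one; I lower it to 4.5 mm.

>>> {"name": "apply_moves", "arguments": {"offset": [[0,0,-1.2],[0,0,-2.1],[0,0,-2.45],[0,0,-2.45],[0,0,-2.45]], "yaw": [0,0,0,0,0], "jaw": [0.16,0.16,0.16,0.16,0.16]}}

```text
t: 2.62
eef_pos: [431.7, 182.9, 5.2]
tcp_rot: [0.964, 1.568, 0.178]
ft_force: [-0.2, -0.1, 0.2]
opening: 0.419
```

>>> {"name": "apply_moves", "arguments": {"offset": [[0.1,-0.1,0],[0.2,-0.2,0],[0.3,-0.3,0],[0.45,-0.45,0],[0.65,-0.65,0],[0.85,-0.85,0],[1.05,-1.05,0],[1.25,-1.25,0],[1.45,-1.45,0],[1.65,-1.65,0],[1.85,-1.85,0],[2.05,-2.05,0],[2.2,-2.2,0],[2.3,-2.3,0],[2.3,-2.3,0]], "yaw": [0,0,0,0,0,0,0,0,0,0,0,0,0,0,0], "jaw": [0.16,0.16,0.16,0.16,0.16,0.16,0.16,0.16,0.16,0.16,0.16,0.16,0.16,0.16,0.16]}}

```text
t: 4.5
eef_pos: [489.5, 125.2, 5.2]
tcp_rot: [0.949, 1.567, 0.162]
ft_force: [-0.2, -0.0, -0.1]
opening: 0.423
```

Run:
```python
from cell import env
from h import *
for n in('scene','top'):
    c=env.read_camera(n);f=c['frame'][:,:,::-1]
    u=proj(c,[env.state()['eef_pos']])[0].astype(int);print(u,env.state()['eef_pos'])
    cv2.imwrite(f'pics/{n}3.png',cv2.resize(f[max(0,u[1]-70):u[1]+70,max(0,u[0]-80):u[0]+80],None,fx=2.4,fy=2.4,interpolation=cv2.INTER_CUBIC))
cv2.imwrite('pics/m3.png',np.hstack([cv2.imread('pics/scene3.png'),cv2.imread('pics/top3.png')]))
```

```text
[216 208] [489.34664736 125.29484783   5.19488497]
[232 226] [489.30655878 125.35382951   5.20504957]
```

View pics/m3.png

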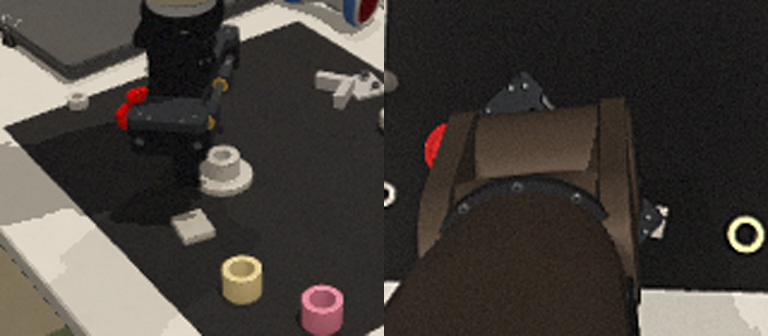

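The scene view shows the flange seated in the fork, upright and moving with it, and nothing else touched. I keep pushing.

>>> {"name": "apply_moves", "arguments": {"offset": [[0.15,-0.15,0],[0.4,-0.4,0],[0.68,-0.7,0],[0.96,-1.0,0],[1.25,-1.3,0],[1.55,-1.6,0],[1.85,-1.9,0],[2.15,-2.2,0],[2.45,-2.5,0],[2.75,-2.8,0],[3.05,-3.1,0],[3.35,-3.4,0],[3.65,-3.7,0],[3.95,-4.0,0],[4.2,-4.3,0],[4.45,-4.6,0],[4.65,-4.8,0],[4.8,-4.95,0],[4.9,-5.05,0],[4.9,-5.05,0]], "yaw": [0,0,0,0,0,0,0,0,0,0,0,0,0,0,0,0,0,0,0,0], "jaw": [0.16,0.16,0.16,0.16,0.16,0.16,0.16,0.16,0.16,0.16,0.16,0.16,0.16,0.16,0.16,0.16,0.16,0.16,0.16,0.16]}}

```text
t: 7.1
eef_pos: [612.0, -1.0, 5.2]
tcp_rot: [0.916, 1.567, 0.13]
ft_force: [0.3, -1.0, 0.4]
opening: 0.419
```

Run:
```python
from cell import env
from h import *
for n in('scene','top'):
    c=env.read_camera(n);f=c['frame'][:,:,::-1]
    u=proj(c,[env.state()['eef_pos']])[0].astype(int);print(u,env.state()['eef_pos'])
    cv2.imwrite(f'pics/{n}4.png',cv2.resize(f[max(0,u[1]-70):u[1]+70,max(0,u[0]-80):u[0]+80],None,fx=2.4,fy=2.4,interpolation=cv2.INTER_CUBIC))
cv2.imwrite('pics/m4.png',np.hstack([cv2.imread('pics/scene4.png'),cv2.imread('pics/top4.png')]))
```

```text
[290 215] [611.87036733  -0.86795854   5.23380601]
[286 175] [611.80021065  -0.82805554   5.23456552]
```

View pics/m4.png

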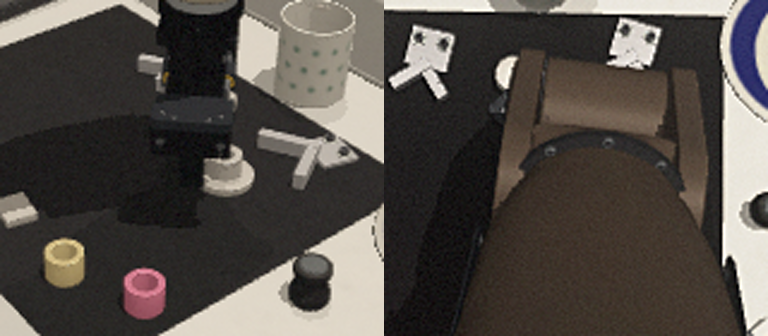

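>>> {"name": "apply_moves", "arguments": {"offset": [[-0.2,0.2,0],[-0.43,0.43,0],[-0.52,0.3,0],[-0.62,0.15,0],[-0.7,0.03,0],[-0.74,-0.15,0],[-0.78,-0.3,0],[-0.8,-0.4,0],[-0.8,-0.4,0],[-0.8,-0.4,0]], "yaw": [0,0,0.8,1.6,2.5,3.3,4.2,5,5,5], "jaw": [0.16,0.16,0.16,0.16,0.16,0.16,0.16,0.16,0.16,0.16]}}

```text
t: 8.45
eef_pos: [591.7, -10.5, 5.3]
tcp_rot: [0.932, 1.567, 0.668]
ft_force: [0.3, -0.3, 0.6]
opening: 0.419
```

Run:
```python
from cell import env
from h import *
for n in('scene','top'):
    c=env.read_camera(n);f=c['frame'][:,:,::-1]
    s=env.state();u=proj(c,[s['eef_pos']])[0].astype(int);print(u,s['eef_pos'],R.from_euler('xyz',s['tcp_rot']).as_matrix()[:,2])
    cv2.imwrite(f'pics/{n}5.png',cv2.resize(f[max(0,u[1]-70):u[1]+70,max(0,u[0]-80):u[0]+80],None,fx=2.4,fy=2.4,interpolation=cv2.INTER_CUBIC))
    print(proj(c,[[634,-23,0]]))
cv2.imwrite('pics/m5.png',np.hstack([cv2.imread('pics/scene5.png'),cv2.imread('pics/top5.png')]))
```

```text
[286 220] [591.72665802 -10.51624387   5.29020193] [ 0.96548179 -0.26046152  0.00217099]
[[303.70835771 218.27819188]]
[290 184] [591.72785992 -10.5592901    5.24781758] [ 0.96556165 -0.26016596  0.00209108]
[[295.82102045 167.20356231]]
```

View pics/m5.png

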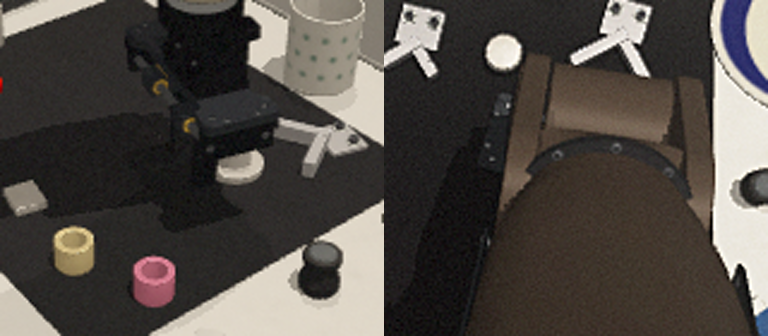

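The flange sits at crop (240,165), where expected, with the fork behind it on the vee axis. I push along −15°.

>>> {"name": "apply_moves", "arguments": {"offset": [[0.2,-0.05,0],[0.4,-0.11,0],[0.6,-0.16,0],[0.8,-0.22,0],[1.0,-0.27,0],[1.2,-0.33,0],[1.4,-0.38,0],[1.6,-0.44,0],[1.75,-0.48,0],[1.9,-0.52,0],[2.0,-0.55,0],[2.1,-0.58,0],[2.15,-0.6,0],[2.15,-0.6,0]], "yaw": [0,0,0,0,0,0,0,0,0,0,0,0,0,0], "jaw": [0.16,0.16,0.16,0.16,0.16,0.16,0.16,0.16,0.16,0.16,0.16,0.16,0.16,0.16]}}

```text
t: 10.3
eef_pos: [645.6, -25.6, 5.3]
tcp_rot: [0.892, 1.567, 0.629]
ft_force: [-0.8, -0.1, 0.2]
opening: 0.42
```

>>> {"name": "apply_moves", "arguments": {"offset": [[0.04,-0.01,0],[0.08,-0.02,0],[0.12,-0.03,0],[0.16,-0.04,0],[0.16,-0.04,0]], "yaw": [0,0,0,0,0], "jaw": [0.16,0.16,0.16,0.16,0.16]}}

```text
t: 10.92
eef_pos: [649.7, -26.6, 5.3]
tcp_rot: [0.847, 1.567, 0.584]
ft_force: [-0.8, -0.0, 0.2]
opening: 0.425
```

>>> {"name": "apply_moves", "arguments": {"offset": [[0.04,-0.01,0],[0.08,-0.02,0],[0.12,-0.03,0],[0.12,-0.03,0]], "yaw": [0,0,0,0], "jaw": [0.16,0.16,0.16,0.16]}}

```text
t: 11.42
eef_pos: [652.3, -27.4, 5.1]
tcp_rot: [1.067, 1.568, 0.804]
ft_force: [-2.4, -0.2, 0.2]
opening: 0.418
```

Run:
```python
from cell import env
from h import *
c=env.read_camera('scene');f=c['frame'][:,:,::-1]
u=proj(c,[[680,-36,10]])[0].astype(int);print(u)
cv2.imwrite('pics/s6.png',cv2.resize(f[u[1]-40:u[1]+40,u[0]-50:u[0]+50],None,fx=7,fy=7,interpolation=cv2.INTER_CUBIC))
```

```text
[322 210]
```

View pics/s6.png

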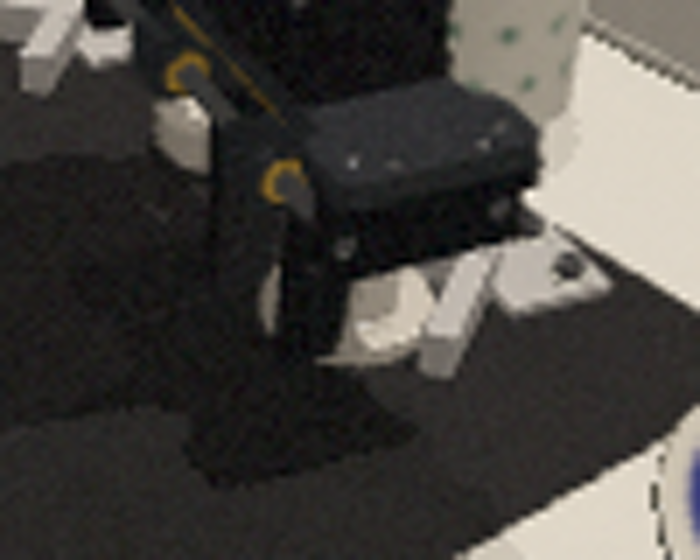

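Near the faces; force is starting to rise. I keep inching.

>>> {"name": "apply_moves", "arguments": {"offset": [[0.04,-0.01,0],[0.08,-0.02,0],[0.08,-0.02,0]], "yaw": [0,0,0], "jaw": [0.16,0.16,0.16]}}

```text
t: 11.85
eef_pos: [652.9, -27.6, 4.9]
tcp_rot: [2.221, 1.568, 1.958]
ft_force: [-8.5, 1.3, 3.5]
opening: 0.424
```

>>> {"name": "apply_moves", "arguments": {"offset": [[0.05,-0.01,0],[0.1,-0.03,0],[0.1,-0.03,0]], "yaw": [0,0,0], "jaw": [0.16,0.16,0.16]}}

```text
t: 12.22
eef_pos: [653.3, -27.7, 4.9]
tcp_rot: [2.884, 1.564, 2.621]
ft_force: [-12.2, 1.7, 8.3]
opening: 0.423
```

The flange is blocked, with about 12 N reaction. I back straight off, lift, and go behind the bushing heading +45° with a 24 mm fork.

>>> {"name": "apply_moves", "arguments": {"offset": [[-0.6,0.16,0],[-1.6,0.43,0],[-1.7,0.45,1.5],[-1.8,0.45,3.5],[-2.5,0.3,5.5],[-3.5,0,6],[-4.7,-0.3,6],[-5.9,-0.6,6],[-7.1,-0.9,6],[-8.3,-1.1,6],[-9.2,-1.25,5],[-9.68,-1.29,3.5],[-9.68,-1.29,2.2],[-9.68,-1.29,2.2],[-9.68,-1.29,2.2]], "yaw": [0,0,0,1,2.2,3.4,4.6,5.8,7,8.2,9.2,10,10,10,10], "jaw": [0.16,0.16,0.16,0.16,0.49,0.49,0.49,0.49,0.49,0.49,0.49,0.49,0.49,0.49,0.49]}}

```text
t: 14.1
eef_pos: [412.0, -60.2, 60.7]
tcp_rot: [3.055, 1.564, -2.444]
ft_force: [-0.4, -1.2, 0.5]
opening: 0.255
```

Run:
```python
from cell import env
from h import *
for n in('scene','top'):
    c=env.read_camera(n);f=c['frame'][:,:,::-1]
    s=env.state();print(s['joints'].round(2),s['eef_pos'],R.from_euler('xyz',s['tcp_rot']).as_matrix()[:,2])
    u=proj(c,[[690,-40,10]])[0].astype(int)
    cv2.imwrite(f'pics/{n}7.png',cv2.resize(f[max(0,u[1]-35):u[1]+35,u[0]-40:u[0]+40],(480,420),interpolation=cv2.INTER_CUBIC)[:,:395])
    if n=='scene': 
        u=proj(c,[[430,-40,10]])[0].astype(int);cv2.imwrite('pics/b7.png',cv2.resize(f[u[1]-60:u[1]+50,u[0]-80:u[0]+80],None,fx=4,fy=4,interpolation=cv2.INTER_CUBIC))
cv2.imwrite('pics/m7.png',np.hstack([cv2.imread('pics/scene7.png'),cv2.imread('pics/top7.png')]))
```

```text
[-0.3   0.47  2.21 -0.01  0.47 -2.65] [412.12929005 -60.18159422  60.89410856] [ 0.70773941  0.70644783 -0.00603273]
[-0.3   0.47  2.21 -0.01  0.47 -2.64] [412.06902554 -60.16036743  60.9307733 ] [ 0.70771014  0.70647786 -0.00594804]
```

View pics/m7.png

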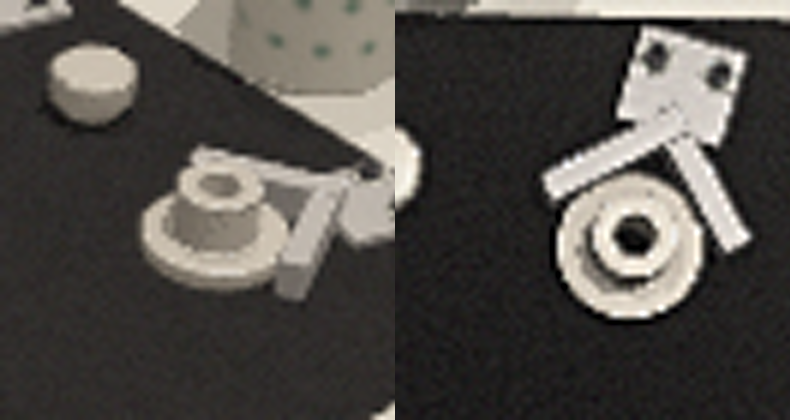

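View pics/b7.png

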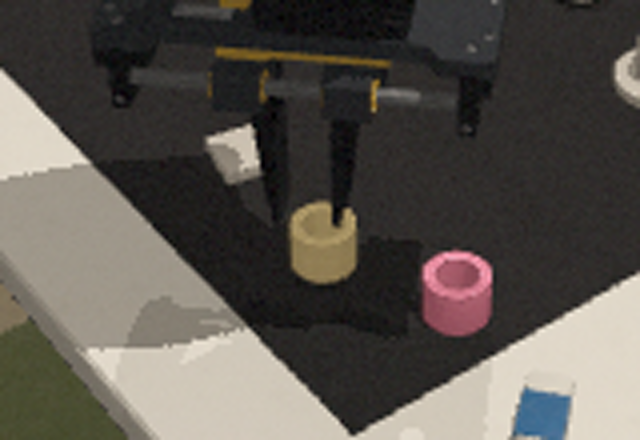

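```bash
cat >> h.py <<'E'
def circ(c,u,v,z,w,r0,thr=100):
    from scipy.optimize import least_squares
    g=cv2.cvtColor(c['frame'],cv2.COLOR_RGB2GRAY).astype(float)
    # intensity-fit: disc of known radius, sub-pixel
    vv,uu=np.mgrid[v-w:v+w+1,u-w:u+w+1]
    P=np.array([ray(c,a,b,z)[:2] for a,b in zip(uu.ravel(),vv.ravel())])
    return P,g[v-w:v+w+1,u-w:u+w+1].ravel()
E
python3 - <<'E'
from cell import env
from h import *
c=env.read_camera('top')
# overlay: predicted disc outlines (z=0 and z=8 r29) at seat, seat-2mm back, and bar model
f=c['frame'][:,:,::-1]
x0,y0,t=717.8,-47.56,-.28
u=proj(c,[[690,-40,10]])[0].astype(int);S=9
def T(P):return np.round((proj(c,P)-[u[0]-40,u[1]-35]+.5)*S).astype(np.int32)
im=cv2.resize(f[u[1]-35:u[1]+35,u[0]-40:u[0]+40],None,fx=S,fy=S,interpolation=cv2.INTER_CUBIC)
a=np.array([np.cos(t),np.sin(t)]);th=np.linspace(0,6.3,100)
ctr=np.array([x0,y0])-41*a
for z,col in((0,(0,0,255)),(8,(0,255,0))):
    cv2.polylines(im,[T(np.c_[ctr[0]+29*np.cos(th),ctr[1]+29*np.sin(th),np.full(100,z)])],True,col,1)
for z,col in((0,(0,0,255)),(18,(255,200,0))):
    for s in(1,-1):
        d=R.from_euler('z',s*np.pi*.75).as_matrix()[:2,:2]@a
        q=np.array([[x0,y0],[x0,y0]+50*d]);cv2.polylines(im,[T(np.c_[q,[z,z]])],False,col,1)
cv2.imwrite('pics/f8.png',im)
E
```

```text
(no output)
```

View pics/f8.png

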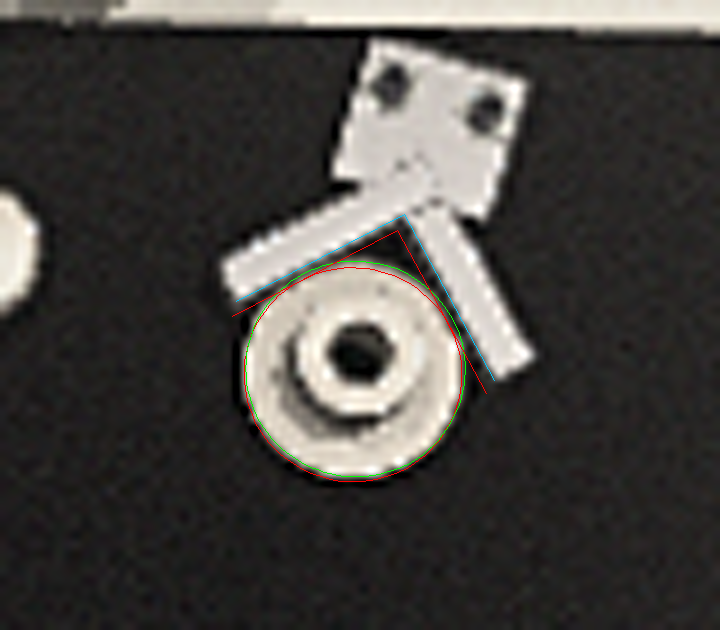

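The flange outline lies on the predicted home circle within a fraction of a pixel. I'll check that more closely at the end. Joint 6 is near its limit, so I turn back 6° before lowering behind the bushing.

>>> {"name": "apply_moves", "arguments": {"offset": [[0,0,0],[0,0,-1.0],[0,0,-1.9],[0,0,-2.24],[0,0,-2.24],[0,0,-2.24]], "yaw": [-1,-1,-1,-1,-1,-1], "jaw": [0.49,0.49,0.49,0.49,0.49,0.49]}}

```text
t: 15.0
eef_pos: [412.3, -60.2, 5.6]
tcp_rot: [-2.944, 1.565, -2.264]
ft_force: [-0.6, 0.6, 0.7]
opening: 0.254
```

Run:
```python
from cell import env
from h import *
c=env.read_camera('scene');f=c['frame'][:,:,::-1]
s=env.state();print(s['joints'].round(2),s['eef_pos'])
u=proj(c,[[430,-40,10]])[0].astype(int);cv2.imwrite('pics/b9.png',cv2.resize(f[u[1]-60:u[1]+50,u[0]-80:u[0]+80],None,fx=4,fy=4,interpolation=cv2.INTER_CUBIC))
```

```text
[-0.3   0.6   2.24 -0.02  0.31 -2.54] [412.32250854 -60.22747889   5.57443837]
```

View pics/b9.png

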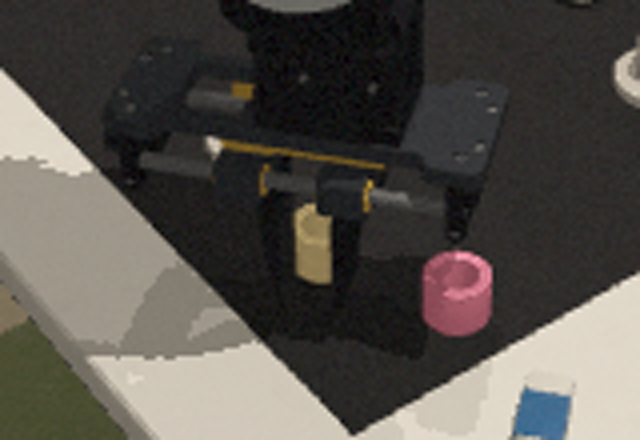

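The fork straddles the brass bushing cleanly and is clear of the pink one. I push diagonally.

>>> {"name": "apply_moves", "arguments": {"offset": [[0.1,0.1,0],[0.2,0.2,0],[0.3,0.3,0],[0.45,0.47,0],[0.65,0.68,0],[0.9,0.94,0],[1.15,1.2,0],[1.4,1.46,0],[1.65,1.72,0],[1.9,1.98,0],[2.15,2.24,0],[2.4,2.5,0],[2.65,2.76,0],[2.9,3.02,0],[3.15,3.28,0],[3.4,3.54,0],[3.65,3.8,0],[3.9,4.06,0],[4.1,4.28,0],[4.2,4.38,0]], "yaw": [0,0,0,0,0,0,0,0,0,0,0,0,0,0,0,0,0,0,0,0], "jaw": [0.49,0.49,0.49,0.49,0.49,0.49,0.49,0.49,0.49,0.49,0.49,0.49,0.49,0.49,0.49,0.49,0.49,0.49,0.49,0.49]}}

```text
t: 17.55
eef_pos: [517.6, 49.6, 5.5]
tcp_rot: [-2.897, 1.565, -2.217]
ft_force: [-0.5, -1.5, 1.0]
opening: 0.256
```

Run:
```python
from cell import env
from h import *
c=env.read_camera('scene');f=c['frame'][:,:,::-1]
s=env.state();print(s['joints'].round(2),s['eef_pos'])
u=proj(c,[s['eef_pos']])[0].astype(int);cv2.imwrite('pics/b10.png',cv2.resize(f[u[1]-60:u[1]+50,u[0]-80:u[0]+80],None,fx=4,fy=4,interpolation=cv2.INTER_CUBIC))
print(u,(proj(c,[s['eef_pos']+[17,14,-5]])-u+[80,60])*4)
```

```text
[-0.03  0.66  1.99 -0.01  0.5  -2.27] [517.76868519  49.71297635   5.58013965]
[245 219] [[329.68293827 227.2668398 ]]
```

View pics/b10.png

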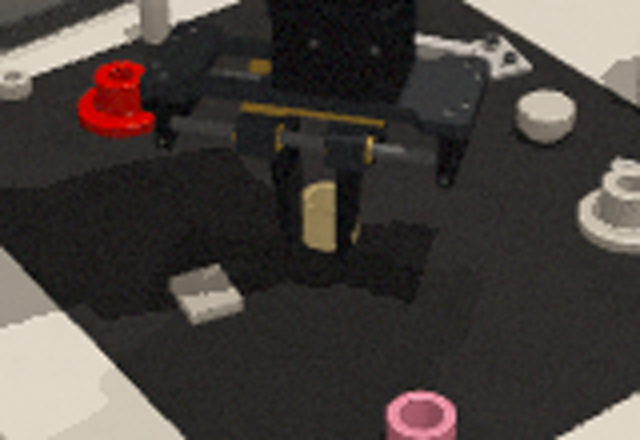

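The bushing rides in the fork and nothing else has moved. I continue to the pre-seat point.

>>> {"name": "apply_moves", "arguments": {"offset": [[0.15,0.16,0],[0.4,0.42,0],[0.65,0.68,0],[0.9,0.94,0],[1.15,1.2,0],[1.4,1.46,0],[1.65,1.72,0],[1.9,1.98,0],[2.15,2.24,0],[2.4,2.5,0],[2.65,2.76,0],[2.9,3.02,0],[3.15,3.28,0],[3.4,3.54,0],[3.6,3.78,0],[3.8,4.0,0],[3.95,4.18,0],[4.07,4.28,0],[4.15,4.36,0],[4.15,4.36,0]], "yaw": [0,0,0,0,0,0,0,0,0,0,0,0,0,0,0,0,0,0,0,0], "jaw": [0.49,0.49,0.49,0.49,0.49,0.49,0.49,0.49,0.49,0.49,0.49,0.49,0.49,0.49,0.49,0.49,0.49,0.49,0.49,0.49]}}

```text
t: 20.1
eef_pos: [621.6, 158.8, 5.6]
tcp_rot: [-2.845, 1.566, -2.165]
ft_force: [-0.6, 0.2, -0.2]
opening: 0.255
```

Run:
```python
from cell import env
from h import *
c=env.read_camera('scene');f=c['frame'][:,:,::-1]
s=env.state();print(s['joints'].round(2),s['eef_pos'])
u=proj(c,[s['eef_pos']])[0].astype(int);cv2.imwrite('pics/b11.png',cv2.resize(f[u[1]-60:u[1]+50,u[0]-80:u[0]+80],None,fx=4,fy=4,interpolation=cv2.INTER_CUBIC))
```

```text
[ 0.15  0.77  1.67 -0.01  0.7  -2.1 ] [621.51951851 158.71774135   5.55069416]
```

View pics/b11.png

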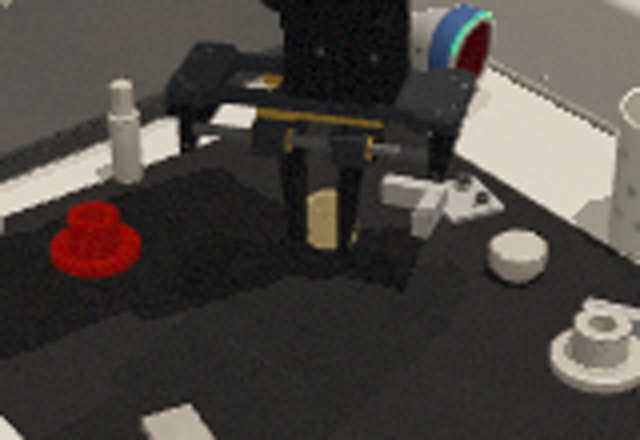

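>>> {"name": "apply_moves", "arguments": {"offset": [[-0.3,-0.24,0],[-0.58,-0.47,0],[-0.7,-0.27,0],[-0.8,-0.05,0],[-0.87,0.17,0],[-0.91,0.41,0],[-0.91,0.65,0],[-0.88,0.88,0],[-0.88,0.88,0],[-0.88,0.88,0]], "yaw": [0,0,-1.4,-2.8,-4.2,-5.6,-7.1,-8.5,-8.5,-8.5], "jaw": [0.49,0.49,0.49,0.49,0.49,0.49,0.49,0.49,0.49,0.49]}}

```text
t: 21.4
eef_pos: [599.3, 180.3, 5.6]
tcp_rot: [-2.843, 1.565, -3.05]
ft_force: [-0.6, -0.5, -0.3]
opening: 0.254
```

Run:
```python
from cell import env
from h import *
for n in('scene','top'):
    c=env.read_camera(n);f=c['frame'][:,:,::-1]
    s=env.state();print(s['joints'].round(2),s['eef_pos'],R.from_euler('xyz',s['tcp_rot']).as_matrix()[:,2])
    u=proj(c,[[650,170,10]])[0].astype(int)
    cv2.imwrite(f'pics/{n}12.png',cv2.resize(f[max(0,u[1]-50):u[1]+45,u[0]-50:u[0]+50],None,fx=4,fy=4,interpolation=cv2.INTER_CUBIC))
    print((proj(c,[[638.5,172.5,0]])-u+50)*4)
cv2.imwrite('pics/m12.png',np.hstack([cv2.imread('pics/scene12.png'),cv2.imread('pics/top12.png')]))
```

```text
[ 0.19  0.75  1.72  0.    0.68 -1.18] [599.40072613 180.31349046   5.61631333] [ 0.97848879 -0.20624031 -0.00496127]
[[186.9745891  219.32570667]]
[ 0.19  0.75  1.71  0.    0.68 -1.18] [599.45152764 180.33040548   5.59773584] [ 0.97837461 -0.20678139 -0.00495804]
[[198.93830574 222.49920266]]
```

View pics/m12.png

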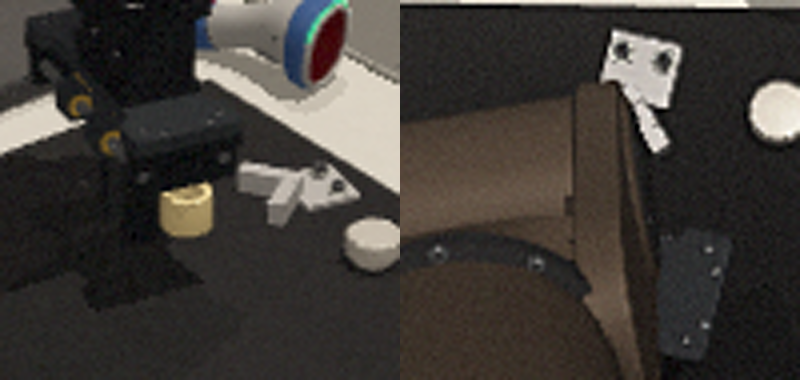

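The bushing is at scene crop (187,212), as predicted, with the fork behind it on the axis. I push along −12°.

>>> {"name": "apply_moves", "arguments": {"offset": [[0.2,-0.04,0],[0.4,-0.08,0],[0.6,-0.13,0],[0.8,-0.17,0],[1.0,-0.21,0],[1.2,-0.25,0],[1.4,-0.3,0],[1.6,-0.34,0],[1.8,-0.38,0],[2.0,-0.42,0],[2.15,-0.46,0],[2.28,-0.48,0],[2.36,-0.5,0],[2.36,-0.5,0]], "yaw": [0,0,0,0,0,0,0,0,0,0,0,0,0,0], "jaw": [0.49,0.49,0.49,0.49,0.49,0.49,0.49,0.49,0.49,0.49,0.49,0.49,0.49,0.49]}}

```text
t: 23.25
eef_pos: [658.5, 167.8, 5.6]
tcp_rot: [-2.852, 1.566, -3.06]
ft_force: [-0.7, 0.7, 0.3]
opening: 0.254
```

>>> {"name": "apply_moves", "arguments": {"offset": [[0.04,-0.01,0],[0.08,-0.02,0],[0.12,-0.03,0],[0.12,-0.03,0]], "yaw": [0,0,0,0], "jaw": [0.49,0.49,0.49,0.49]}}

```text
t: 23.75
eef_pos: [661.6, 167.1, 5.6]
tcp_rot: [-2.849, 1.566, -3.057]
ft_force: [-0.3, 0.3, -0.6]
opening: 0.253
```

>>> {"name": "apply_moves", "arguments": {"offset": [[0.04,-0.01,0],[0.08,-0.02,0],[0.08,-0.02,0]], "yaw": [0,0,0], "jaw": [0.49,0.49,0.49]}}

```text
t: 24.12
eef_pos: [662.8, 166.9, 5.5]
tcp_rot: [-2.906, 1.564, -3.114]
ft_force: [-4.9, 3.1, 2.3]
opening: 0.255
```

>>> {"name": "apply_moves", "arguments": {"offset": [[0.04,-0.01,0],[0.08,-0.02,0],[0.08,-0.02,0]], "yaw": [0,0,0], "jaw": [0.49,0.49,0.49]}}

```text
t: 24.5
eef_pos: [663.0, 166.9, 5.4]
tcp_rot: [-2.925, 1.56, -3.133]
ft_force: [-9.8, 3.8, 5.3]
opening: 0.252
```

>>> {"name": "apply_moves", "arguments": {"offset": [[0.04,-0.01,0],[0.08,-0.02,0],[0.08,-0.02,0]], "yaw": [0,0,0], "jaw": [0.49,0.49,0.49]}}

```text
t: 24.88
eef_pos: [663.0, 166.9, 5.4]
tcp_rot: [-2.931, 1.555, -3.139]
ft_force: [-10.7, 3.5, 6.3]
opening: 0.253
```

Blocked at about 11 N. I back off and look.

>>> {"name": "apply_moves", "arguments": {"offset": [[-0.6,0.13,0],[-1.4,0.3,0],[-1.6,0.34,1.5],[-1.8,0.34,3.5],[-3,0,5.5],[-5,-1,6],[-7,-2,6],[-8.5,-2.7,6],[-8.5,-2.7,6],[-8.5,-2.7,6]], "yaw": [0,0,0,0,0,0,0,0,0,0], "jaw": [0.49,0.49,0.49,0.49,0.49,0.49,0.49,0.49,0.49,0.49]}}

```text
t: 26.12
eef_pos: [451.7, 99.5, 155.8]
tcp_rot: [-2.937, 1.557, 3.138]
ft_force: [0.2, -0.6, -0.3]
opening: 0.252
```

```bash
cat > chk.py <<'E'
from cell import env
from h import *
from scipy.optimize import minimize
import sys
tag=sys.argv[1]
fr=[];c=env.read_camera('top');fr.append(c['frame'])
for _ in range(3):fr.append(env.read_camera('top')['frame'])
c['frame']=np.mean(fr,0).round().astype(np.uint8)
g=cv2.cvtColor(c['frame'],cv2.COLOR_RGB2GRAY).astype(float)
D=rot(c);S=6
out=[]
for n,(x0,y0,t),L,r,zt,seat in(('large',(717.8,-47.56,-.28),50,29,7,41),('small',(705.96,157.71,-.22),32,17,26,24)):
    u=proj(c,[[x0-20*np.cos(t),y0-20*np.sin(t),10]])[0].astype(int);W=32
    sub=g[u[1]-W:u[1]+W,u[0]-W:u[0]+W];im=np.clip((sub-25)/(175),0,1)
    def T(P,k):return (proj(c,P)-(u-W)+.5)*k
    th=np.linspace(0,2*np.pi,120)
    def bars(p,k=S):
        m=np.zeros((2*W*k,2*W*k),np.uint8);a=np.array([np.cos(p[2]),np.sin(p[2])]);o=p[:2]
        for s in(1,-1):
            d=R.from_euler('z',s*np.pi*.75).as_matrix()[:2,:2]@a;nn=np.array([-d[1],d[0]]);nn=nn if nn@a>0 else -nn
            q=np.array([o+d*L,o,o+nn*12,o+d*L+nn*12]);cv2.fillPoly(m,[np.round(T(np.c_[q,np.full(4,18.)],k)*16).astype(int)],255,shift=4)
        return cv2.resize(m,(2*W,2*W),interpolation=cv2.INTER_AREA)/255.
    def disc(p,k=S):
        m=np.zeros((2*W*k,2*W*k),np.uint8)
        cv2.fillPoly(m,[np.round(T(np.c_[p[0]+r*np.cos(th),p[1]+r*np.sin(th),np.full(120,zt)],k)*16).astype(int)],255,shift=4)
        return cv2.resize(m,(2*W,2*W),interpolation=cv2.INTER_AREA)/255.
    a0=np.array([np.cos(t),np.sin(t)])
    vv,uu=np.mgrid[u[1]-W:u[1]+W,u[0]-W:u[0]+W]
    P=np.array([ray(c,q,w,18)[:2] for q,w in zip(uu.ravel(),vv.ravel())]).reshape(2*W,2*W,2)
    rel=(P-[x0,y0])@a0
    b0=bars((x0,y0,t));c0=np.array([x0,y0])-seat*a0;d0=disc(c0)
    Bd=cv2.dilate(b0,np.ones((7,7)))>0
    inner=cv2.erode(d0,np.ones((7,7)))>0.5   # ignore holes/hub
    w=((Bd|(cv2.dilate(d0,np.ones((7,7)))>0))&~inner)&(rel<0)
    def f(p):return np.sum((im-np.maximum(bars(p[:3]),disc(p[3:5])))[w]**2)
    best=None
    for i in range(3):
        st=np.array([x0,y0,t,*c0]) if best is None else best.x
        sx=[st]+[st+e for e in np.diag([3,3,.06,3,3])*(-1)**i]
        o=minimize(f,st,method='Nelder-Mead',options=dict(initial_simplex=sx,maxiter=500,fatol=1e-3,xatol=1e-2))
        if best is None or o.fun<best.fun:best=o
    p=best.x;a=np.array([np.cos(p[2]),np.sin(p[2])]);v=p[3:5]-p[:2]
    gaps=[]
    for s in(1,-1):
        d=R.from_euler('z',s*np.pi*.75).as_matrix()[:2,:2]@a;nn=np.array([-d[1],d[0]]);nn=nn if nn@a<0 else -nn
        gaps.append(v@nn-r)
    print(n,'corner',p[:2].round(1),'ang',np.degrees(p[2]).round(1),'ctr',p[3:].round(1),'ahead',-(v@a).round(1),'lat',(a[0]*v[1]-a[1]*v[0]).round(1),'gaps(left,right)',np.round(gaps,1),'cost',round(best.fun,2))
    big=cv2.resize(c['frame'][u[1]-W:u[1]+W,u[0]-W:u[0]+W,::-1],None,fx=6,fy=6,interpolation=cv2.INTER_CUBIC)
    big=big.copy()
    cv2.polylines(big,[np.round(T(np.c_[p[3]+r*np.cos(th),p[4]+r*np.sin(th),np.full(120,zt)],6)).astype(np.int32)],True,(0,255,0),1)
    for s in(1,-1):
        d=R.from_euler('z',s*np.pi*.75).as_matrix()[:2,:2]@a
        cv2.polylines(big,[np.round(T(np.array([[*p[:2],18],[*(p[:2]+d*L),18]]),6)).astype(np.int32)],False,(255,200,0),1)
    out.append(big)
cv2.imwrite(f'pics/chk{tag}.png',np.hstack(out[::-1]))
print(env.state()['t'])
E
python3 chk.py 1
```

```text
large corner [717.7 -47.5] ang -15.7 ctr [678.3 -35.6] ahead 41.1 lat 0.8 gaps(left,right) [-0.5  0.7] cost 8.49
small corner [706.1 157.3] ang -12.7 ctr [682.6 162.4] ahead 24.0 lat -0.2 gaps(left,right) [ 0.1 -0.2] cost 25.74
26.325
```

View pics/chk1.png

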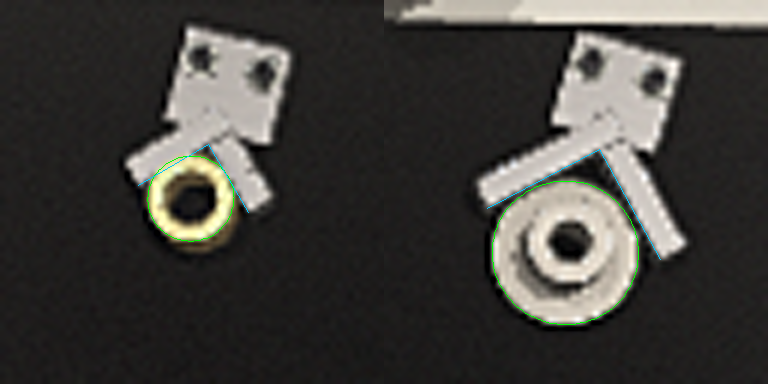

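The bushing is home, with fitted gaps within ±0.2 mm. The flange fit gives about 0.7 mm on the right face and −0.5 mm on the left, which is near the noise. To make sure, I give the flange a second gentle push at −45°, which loads the right face while keeping it against the left.

>>> {"name": "apply_moves", "arguments": {"offset": [[0.8,-0.4,0],[2.2,-1.2,0],[3.8,-2,0],[5.4,-2.9,0],[6.8,-3.6,0],[7.73,-4.1,0],[7.73,-4.1,-1],[7.73,-4.1,-2.6],[7.73,-4.1,-4.2],[7.73,-4.1,-5.4],[7.73,-4.1,-6.0],[7.73,-4.1,-6.0],[7.73,-4.1,-6.0]], "yaw": [-0.5,-1.5,-2.5,-3.5,-4.5,-5.5,-5.5,-5.5,-5.5,-5.5,-5.5,-5.5,-5.5], "jaw": [0.49,0.49,0.49,0.49,0.49,0.49,0.49,0.49,0.49,0.49,0.49,0.49,0.49]}}

```text
t: 27.95
eef_pos: [645.1, -2.8, 6.3]
tcp_rot: [-2.983, 1.557, 2.517]
ft_force: [0.6, -0.3, -0.9]
opening: 0.257
```

>>> {"name": "apply_moves", "arguments": {"offset": [[0.1,-0.1,0],[0.2,-0.2,0],[0.28,-0.28,0],[0.34,-0.34,0],[0.4,-0.4,0],[0.4,-0.4,0]], "yaw": [0,0,0,0,0,0], "jaw": [0.49,0.49,0.49,0.49,0.49,0.49]}}

```text
t: 28.7
eef_pos: [654.5, -12.2, 6.2]
tcp_rot: [-2.96, 1.555, 2.54]
ft_force: [-3.6, 4.2, 3.1]
opening: 0.256
```

>>> {"name": "apply_moves", "arguments": {"offset": [[0.03,-0.03,0],[0.06,-0.06,0],[0.06,-0.06,0]], "yaw": [0,0,0], "jaw": [0.49,0.49,0.49]}}

```text
t: 29.08
eef_pos: [654.7, -12.5, 6.2]
tcp_rot: [-2.927, 1.552, 2.573]
ft_force: [-6.5, 7.7, 5.2]
opening: 0.254
```

>>> {"name": "apply_moves", "arguments": {"offset": [[0.04,-0.04,0],[0.08,-0.08,0],[0.08,-0.08,0]], "yaw": [0,0,0], "jaw": [0.49,0.49,0.49]}}

```text
t: 29.45
eef_pos: [655.0, -12.7, 6.2]
tcp_rot: [-2.904, 1.547, 2.597]
ft_force: [-8.3, 11.2, 7.6]
opening: 0.255
```

>>> {"name": "apply_moves", "arguments": {"offset": [[-0.3,0.3,0],[-0.8,0.8,0],[-1,1,1.5],[-1,1,3.5],[-2.5,1.5,5.5],[-4.5,2.5,6],[-6.5,3.5,6],[-8,4.3,6],[-8,4.3,6],[-8,4.3,6]], "yaw": [0,0,0,0,0,0,0,0,0,0], "jaw": [0.49,0.49,0.49,0.49,0.49,0.49,0.49,0.49,0.49,0.49]}}

```text
t: 30.7
eef_pos: [455.4, 94.9, 156.4]
tcp_rot: [-2.931, 1.548, 2.571]
ft_force: [0.7, -0.3, -0.0]
opening: 0.253
```

```bash
python3 chk.py 2
python3 - <<'E'
from cell import env
import cv2
for n in('top','scene'):
    cv2.imwrite(f'pics/{n}end.png',env.read_camera(n)['frame'][:,:,::-1])
E
```

```text
large corner [717.6 -48. ] ang -16.3 ctr [678.8 -36.6] ahead 40.4 lat 0.1 gaps(left,right) [-0.4 -0.4] cost 8.12
small corner [706.  157.3] ang -12.9 ctr [682.6 162.4] ahead 24.0 lat -0.3 gaps(left,right) [ 0.1 -0.2] cost 25.8
30.9
```

View pics/chk2.png

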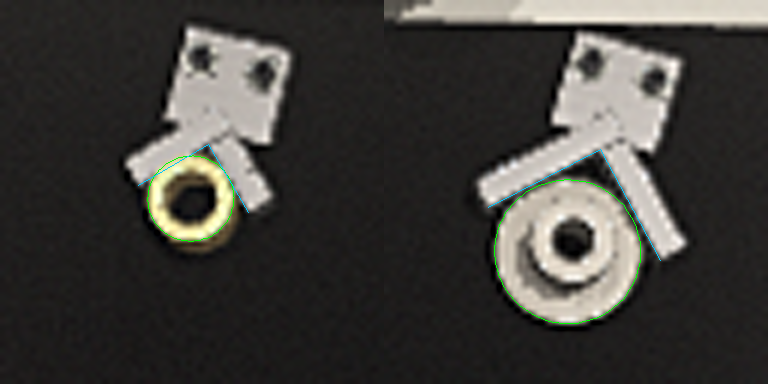

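View pics/sceneend.png

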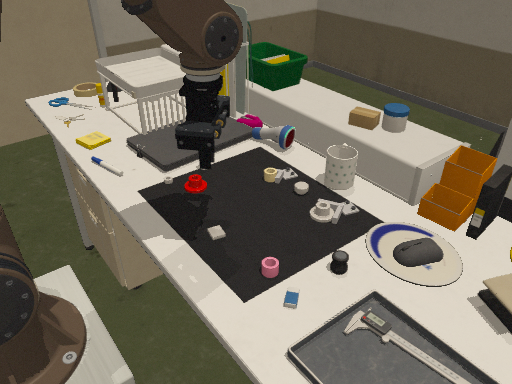

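View pics/topend.png

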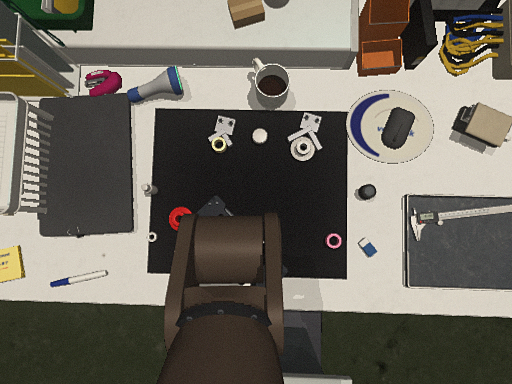

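That second push moved the flange about 1 mm onto the right face, and its gaps are now equal. All the other things stand where they were. The bushing deserves the same check from the other side: shut fingers, heading +18°, gentle.

>>> {"name": "apply_moves", "arguments": {"offset": [[0.6,0.2,0],[1.8,0.5,0],[3,0.9,0],[4.2,1.2,0],[5.4,1.6,0],[6.5,1.9,0],[7.49,2.18,0],[7.49,2.18,-1],[7.49,2.18,-2.6],[7.49,2.18,-4.2],[7.49,2.18,-5.4],[7.49,2.18,-6.0],[7.49,2.18,-6.0],[7.49,2.18,-6.0]], "yaw": [1,2.5,4,5.5,7,8.5,10,10.5,10.5,10.5,10.5,10.5,10.5,10.5], "jaw": [1,1,1,1,1,1,1,1,1,1,1,1,1,1]}}

```text
t: 32.75
eef_pos: [643.2, 149.0, 7.0]
tcp_rot: [-2.865, 1.548, -2.549]
ft_force: [0.5, -0.7, -0.3]
opening: 0.007
```

>>> {"name": "apply_moves", "arguments": {"offset": [[0.14,0.05,0],[0.28,0.09,0],[0.4,0.13,0],[0.48,0.16,0],[0.53,0.17,0],[0.53,0.17,0]], "yaw": [0,0,0,0,0,0], "jaw": [1,1,1,1,1,1]}}

```text
t: 33.5
eef_pos: [656.5, 153.3, 7.0]
tcp_rot: [-2.866, 1.548, -2.55]
ft_force: [-0.3, 0.4, -1.0]
opening: 0.003
```

>>> {"name": "apply_moves", "arguments": {"offset": [[0.04,0.01,0],[0.08,0.03,0],[0.08,0.03,0]], "yaw": [0,0,0], "jaw": [1,1,1]}}

```text
t: 33.88
eef_pos: [657.0, 153.5, 6.8]
tcp_rot: [-2.917, 1.544, -2.6]
ft_force: [-7.5, -4.0, 5.3]
opening: 0.003
```

>>> {"name": "apply_moves", "arguments": {"offset": [[0.06,0.02,0],[0.1,0.03,0],[0.1,0.03,0]], "yaw": [0,0,0], "jaw": [1,1,1]}}

```text
t: 34.25
eef_pos: [657.0, 153.5, 6.8]
tcp_rot: [-2.975, 1.538, -2.659]
ft_force: [-13.5, -5.3, 9.4]
opening: 0.004
```

>>> {"name": "apply_moves", "arguments": {"offset": [[-0.4,-0.13,0],[-0.9,-0.3,0],[-1.1,-0.35,1.5],[-1.2,-0.35,3.5],[-2.5,-0.7,5.5],[-4.5,-1.3,6],[-6.5,-1.9,6],[-8,-2.3,6],[-8,-2.3,6],[-8,-2.3,6]], "yaw": [0,0,0,0,0,0,0,0,0,0], "jaw": [1,1,1,1,1,1,1,1,1,1]}}

```text
t: 35.5
eef_pos: [457.8, 96.1, 157.2]
tcp_rot: [-2.955, 1.54, -2.638]
ft_force: [0.9, -0.3, -0.4]
opening: 0.005
```

```bash
python3 chk.py 3
python3 - <<'E'
from cell import env
import cv2
cv2.imwrite('pics/end3.png',cv2.resize(env.read_camera('scene')['frame'][140:240,240:370,::-1],None,fx=6,fy=6,interpolation=cv2.INTER_CUBIC))
E
```

```text
large corner [717.5 -48. ] ang -16.3 ctr [678.8 -36.5] ahead 40.4 lat 0.1 gaps(left,right) [-0.5 -0.4] cost 8.07
small corner [705.9 157.1] ang -13.2 ctr [682.6 162.4] ahead 23.9 lat -0.1 gaps(left,right) [-0.  -0.2] cost 26.04
35.7
```

View pics/chk3.png

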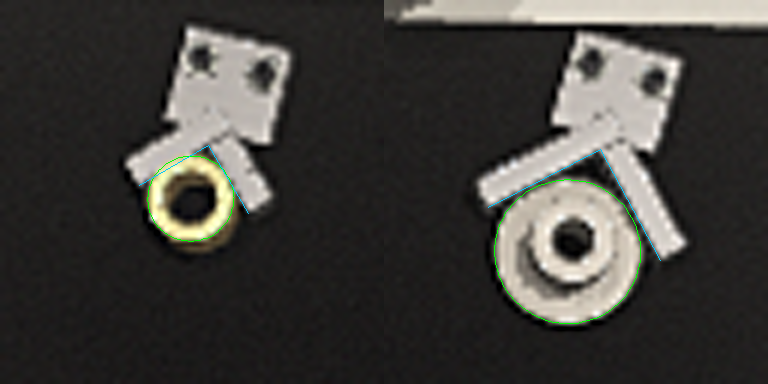

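View pics/end3.png

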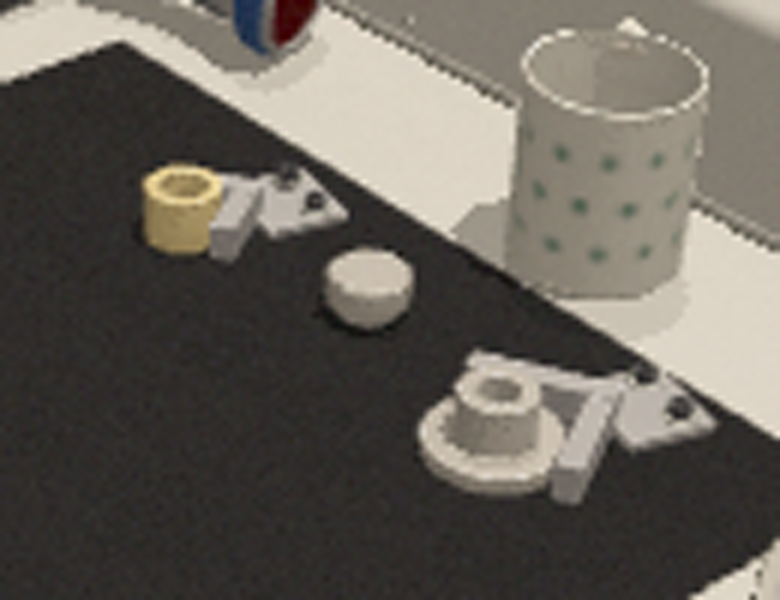

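Both parts are upright and home against both faces, and the arm is clear. I hand the job in.

```bash
python3 -c "
from cell import env
print(env.job_done())"
```

```text
the job is handed in; nothing more can be done
None
```

I pushed the steel flange home in the larger vee and the brass bushing home in the smaller one, sliding both along the desk with the fingertips. I handed the job in at about 36 s with the arm clear.

- **Flange:** The first push along the vee's axis left about 0.7 mm at the right face. A second push at −45° moved it about 1 mm, and both fitted gaps are now equal at about −0.5 and −0.4 mm. Its centre is 40.4 mm in front of the corner, against the nominal 41 mm.
- **Bushing:** The fitted gaps are 0.0 and −0.2 mm, and its centre is 23.9 mm in front of the corner, against the nominal 24 mm. A check push at +18° did not move it.
- **Limits of the checks:** The negative gaps are fit error, well inside the camera's 2 mm calibration. Wrist force stayed below about 17 N at every reading.
- **Other things:** By eye in the last camera views, the other things stood where they were. The gauge was hidden from the top camera, so I saw it only in the scene view.

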